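Open the locked reject drawer by its concealed catch

ROBOT

A 6-joint arm with a two-finger parallel gripper is mounted at the origin on the work surface. World frame = base frame: x ahead of the robot, y to its left, z up, the work surface at z = 0. Lengths are in m, angles in rad, forces in N, time in s.
With the tool pointing down it reaches from about 0.25 to 0.725 m from the base axis. Payload 4 kg.
Tool frame: the origin (TCP) lies midway between the tips of the shut fingers; the grasp point (between the pads) lies 19 mm behind it (bot.grip_point_offset is the distance from the TCP to the grasp point, in m); z points along the fingers, y is the line along which they close (so a half turn about z gives the same grasp; the last joint's range is limited). The gripper opens to 85 mm and grips with 20 to 120 N. Pads are 22 mm wide; open, the fingers measure 114 mm over their backs; the gripper's body (76 mm by 85 mm) begins 54 mm behind the grasp point. The pads swing forward as they close: fully open they stand 13 mm farther back than shut.
Start: joints at [0, 0.241, 0.005, 1.335, 0, 1.571], TCP at [0.5, -0, 0.231] pointing down, gripper open.
Joint ranges: [-2.72, 2.72], [-1.05, 1.87], [-1.09, 1.28], [-1.99, 2.15], [-1.42, 1.44], [-3.14, 3.14]. Speed limits (rad/s): [2.79, 2.79, 3.14, 3.14, 3.14, 3.14].

INTERFACE

Orientations are given as a unit quaternion [x, y, z, w].
In Python, from workcell import bot gives the robot as it stands.
- The arm moves only by the tool step_arm, never from a script. Its argument "targets" is text: rows parted by semicolons, each of 7 numbers parted by spaces: the opening, from -1 (shut) to 1 (fully open), so that 0 is half open, then the shift along the world's x, y, z normalised to -1 to 1, where 1 is 0.5 m, then the turn, a rotation vector about the world's x, y, z normalised to -1 to 1, where 1 is pi/4 rad. In form: gripper x y z wx wy wz; .... A call has 1 to 10 rows; each row is the pose to reach, as a shift and turn from the pose commanded when the call began; what a row does not reach only later rows make up. A row lasts 1/12 s, in which the tool goes at most 41.7 mm and 7.16 degrees, less where a joint would pass 70% of its speed; a pose out of reach is approached as far as the arm can. A call with a number of a shift or a turn outside -1 to 1 is refused whole. A call with a gripper value outside its range is refused whole. The fingers move at their own pace and stop on an object; the grip force is fixed at half the most. Time passes only in rows, so rows that repeat a pose let the fingers close. It gives the time, the measured TCP pose, the force, the opening and the grip force at its end, in the units of the state.
- bot.get_obs(): the state, without advancing time (a new reading comes with each control period).
- bot.camera(name): name is "scene" or "side" or "wrist"; returns the picture (384x512x3 uint8, red, green, blue); there is no depth.
- bot.camera_info(name): a dict with "vertical_fov" (degrees; the focal length in pixels is half the picture's height over the tangent of half this angle, whatever the lens; pixels are square), "cx", "cy" (the principal point, pixels), "pose" (4x4, takes a point from camera to world coordinates). Camera axes: x right, y up, looking along -z (the intrinsics and any distortion apply to the point x, -y, -z); pixel columns grow to the right and rows downward; lengths in m; the calibration is good to about 2 mm. A picture is of the moment at which its call begins: read the wrist's pose just before it. camera_info takes no time and is no camera call; for the wrist camera it gives the pose at the moment of the call.
- bot.job_done(): hands the job in; it is judged then, once.
The state is a dict: "clock": time; "joint_pos": joint angles; "joint_vel": joint speeds; "tau": joint torques, N m; "eef_pos": TCP position; "tool_rot": TCP orientation; "ft_force": force on the tool from outside, world axes, zero at the start; "ft_torque": the same for the moment, N m; "grip_width": finger opening in m; "grasp_force": force on a finger pad.
Only numpy, scipy, OpenCV 4.12 (cv2) and the standard library are available. Lean on these libraries where they do the work, as an engineer would, in place of code of your own. Each camera call takes 0.05 s, during which the arm holds its last target. There are 200 camera calls.

TASK

The red reject box on the test bench is kept shut by a concealed catch: a square plate in the same red paint, let into the flat top just behind the front edge, somewhere along its width. Feel lightly across the top with the closed fingertips until you find the plate that gives, press it fully in so that the drawer springs ajar, then hook a fingertip behind the drawer front and draw the drawer right out. Pinch and lift nothing, leave the valves and the other things standing about where they are, and finish clear of everything with the drawer left open.

Things in the scene. Friction and masses are not known exactly. Their poses are not given: they have to be found in the camera images.
- reject_box: Red steel lock box bolted to the bench, 240 mm deep (x), 350 wide (y), 115 tall. Origin: centre of its underside; x points away from its drawer front, z up. Top flat, level, 115 mm above the bench, hard except at the catch plate. Behind x = 20 mm the top has a steel-rimmed drop opening (rim 10 mm high) and a loose valve.
- catch (a joint): Travel of the catch plate, down: 0 up, 0.006 m fully in, sprung back. 44 mm square, in a 46 mm square hole in the box's top, face 4 mm below the top; centre on the line 60 mm behind the front edge (box x = -60 mm), box y not given, anywhere in -125..125 mm: feel or look for it. 2.5 N starts it, about 5 N holds it fully in; 4 to 5 mm in, the drawer is let go.
- drawer (a joint): How far the drawer is out of the box, towards box -x: 0 shut and locked, 0.115 m at its stop. Catch pressed, a spring pushes it out to about 0.07 m within a second; it then stays where it is left, and about 2 N draws it farther.
- drawer_front (a point): Middle of the top edge of the drawer front; moves with the drawer. The front is a red panel 12 mm thick (6 mm each way from this point along box x), 345 wide, top edge 105 mm above the bench. Behind it the drawer is open and empty: ajar, about 70 mm of clear space up to the box's front face (box x = -120 mm), free down to 15 mm above the bench.
- valve_top: Brass Y-shaped valve, 78 mm tall, 41 mm across the foot, branch reaching 45 mm to one side; loose, stands on the rear of the box's top. Origin under its foot.
- valve_left: Same brass valve, loose, stands on the bench to the left (+y) of the box. Origin under its foot.
- valve_right: Same brass valve, loose, stands on the bench to the right (-y) of the box. Origin under its foot.
- plug_gauge: Steel thread plug gauge with a green sleeve, 105 mm tall, 29 mm across, loose, stands on the bench at the left front. Origin under its foot.
- cartridge: White valve cartridge, 70 mm tall, 42 mm across, loose, stands on the bench at the left. Origin under its foot.
- label_roll: Roll of red labels, 76 mm across, 30 mm tall, loose, lies flat on the bench at the right. Origin under its centre.
- wrench: Steel wrench, 170 mm long along its x, loose, lies on the bench at the right front. Origin at its underside.

How it is judged:
By the outcome, as a careful person would: the job done as asked, in the order asked, and still so for the second after the job is handed in, with the robot touching nothing.
It also fails if it takes over 72 s, if anything falls off the work surface, if the arm or the gripper's body presses on something with over 40 N, if the wrist force passes 120 N, or if a joint passes its speed limit or range.

## Working session

There is one attempt and no reset: what is moved stays moved. The work goes in short steps, Python scripts to look and compute and a tool call to move; the robot and the scene stay as the last step left them, time stands still between calls to the robot, and variables do not carry over. Pictures are saved under pics/ and viewed, at most 10 in all, crops included, and the job is handed in when it is done.

Besides the shell and the picture viewer there is one more tool, called after "Emit:" in YAML: its name, and indented under it one key for each argument. step_arm: Moves the arm, as the interface text tells. Scaled input: -1 to 1 covers 0.5 m each way for a shift and pi/4 rad each way for a turn. Its arguments: {"type":"object","properties":{"targets":{"type":"string"}},"required":["targets"]}

```bash
ls; mkdir -p pics; python3 - <<'E'
from workcell import bot
import cv2,numpy as np
ims=[]
for n in("scene","side","wrist"):
    i=bot.camera_info(n); print(n,i['vertical_fov'],i['cx'],i['cy'],np.round(i['pose'],3).tolist(),[k for k in i])
    im=bot.camera(n)[:,:,::-1]; cv2.imwrite(f'pics/{n}0.png',im); ims.append(im)
o=bot.get_obs();print(o['eef_pos'],o['tool_rot'],o['ft_force'],o['clock'])
E
```

```text
pics
scene 53.090226904188164 254.29943383803496 190.35120814073488 [[-0.84, -0.462, 0.282, 0.885], [0.542, -0.723, 0.429, 0.444], [0.006, 0.513, 0.858, 1.028], [0.0, 0.0, 0.0, 1.0]] ['vertical_fov', 'cx', 'cy', 'pose']
side 51.77521129358161 263.6027892029794 192.1049099719869 [[0.965, 0.173, -0.195, 0.365], [-0.26, 0.687, -0.679, -0.863], [0.017, 0.706, 0.708, 0.99], [0.0, 0.0, 0.0, 1.0]] ['vertical_fov', 'cx', 'cy', 'pose']
wrist 62.65421746980242 261.45770091498474 185.55535065960012 [[1.0, -0.001, 0.001, 0.5], [0.0, 0.957, 0.29, 0.073], [-0.001, -0.29, 0.957, 0.373], [0.0, 0.0, 0.0, 1.0]] ['vertical_fov', 'cx', 'cy', 'pose']
[ 4.99522279e-01 -1.52629350e-06  2.30630394e-01] [ 7.07107902e-01  7.07105214e-01 -5.55966900e-04 -5.67071630e-04] [-0.21149417 -0.39525163 -0.31759321] 0.15
```

View pics/scene0.png

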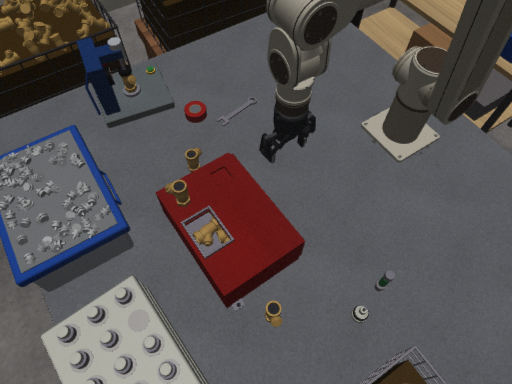

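View pics/wrist0.png

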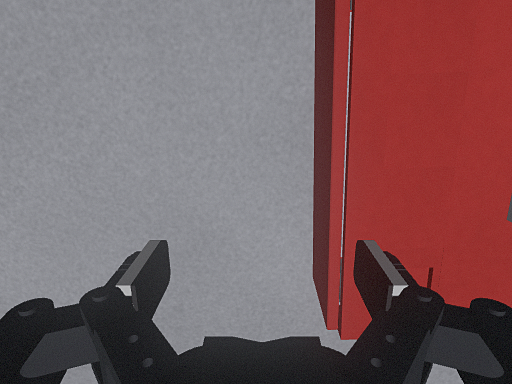

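The scene view shows the red box with its top front edge running from (232,154) to (302,238), and a faint square outline near (221,172), which looks like the plate at the -y end. I'll cast these points and enlarge that area.

```bash
cat > h.py <<'E'
from workcell import bot
import numpy as np
def ray(info,u,v,z):
    f=192/np.tan(np.radians(info['vertical_fov']/2)); P=np.array(info['pose'])
    d=P[:3,:3]@np.array([(u-info['cx'])/f,-(v-info['cy'])/f,-1]); o=P[:3,3]
    return np.round(o+d*(z-o[2])/d[2],4)
E
python3 - <<'E'
from h import *
import cv2
s=bot.camera_info('scene')
for p in[(232,154),(302,238),(158,193),(224,296),(221,172)]: print(p,ray(s,*p,.115))
w=bot.camera_info('wrist')
for p in[(341,335),(353,0),(430,275)]: print('w',p,ray(w,*p,.115))
a=cv2.imread('pics/scene0.png')[140:310,145:315]; b=cv2.imread('pics/side0.png')
a=cv2.resize(a,(600,600),interpolation=cv2.INTER_CUBIC)
cv2.imwrite('pics/crop1.png',cv2.convertScaleAbs(a,alpha=1.6))
E
```

```text
(232, 154) [ 0.5722 -0.1518  0.115 ]
(302, 238) [0.5584 0.1745 0.115 ]
(158, 193) [ 0.8123 -0.1478  0.115 ]
(224, 296) [0.8036 0.1949 0.115 ]
(221, 172) [ 0.6313 -0.1144  0.115 ]
w (341, 335) [ 0.5792 -0.1605  0.115 ]
w (353, 0) [0.5662 0.1358 0.115 ]
w (430, 275) [ 0.6573 -0.0921  0.115 ]
```

View pics/crop1.png

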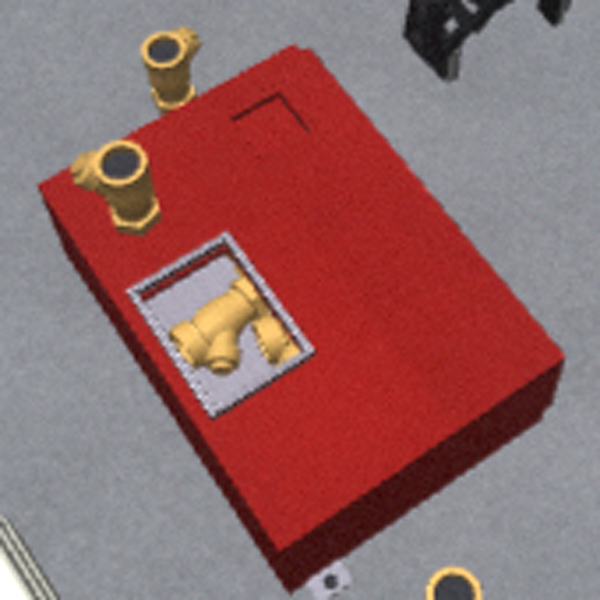

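View pics/side0.png

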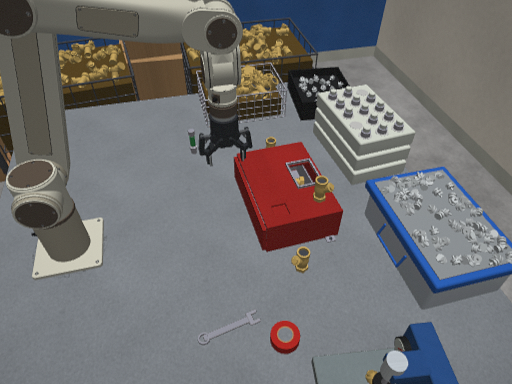

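The crop shows the hole's inner edges: corner at (278,95), with arms to (232,120) and (307,128). These are the -x and -y walls, because the camera looks from +x and +y. The side view confirms a recess at (281,208), so I'll compute the box pose and plate centre.

```bash
python3 - <<'E'
from h import *
import cv2
s=bot.camera_info('scene')
c=lambda x,y,z=.115: ray(s,145+x*170/600,140+y*170/600,z)[:2]
cor=[c(300,47),c(563,358),c(40,187),c(275,548)]
L=np.array([(-.12,-.175),(-.12,.175),(.12,-.175),(.12,.175)]);W=np.array(cor)
print(W)
a=L-L.mean(0);b=W-W.mean(0)
th=np.arctan2((a[:,0]*b[:,1]-a[:,1]*b[:,0]).sum(),(a*b).sum())
R=np.array([[np.cos(th),-np.sin(th)],[np.sin(th),np.cos(th)]]);t=W.mean(0)
print('yaw',np.degrees(th),'origin',t,'res',(W-L@R.T-t))
for p in[(278,95),(232,120),(307,128)]:
    q=c(*p); print(p,q,'box',(q-t)@R)
k=(c(278,95)-t)@R+.023
print('plate box',k,'world',R@[-.06,k[1]]+t)
E
```

```text
[[ 0.5759 -0.1571]
 [ 0.5587  0.1857]
 [ 0.8161 -0.1503]
 [ 0.8048  0.192 ]]
yaw 2.107519279679771 origin [0.688875 0.017575] res [[ 0.00050823  0.00461961]
 [-0.00382057 -0.00234364]
 [ 0.00087057  0.00259364]
 [ 0.00244177 -0.00486961]]
(278, 95) [ 0.6158 -0.1253] box [-0.07827978 -0.14009103]
(232, 120) [ 0.6593 -0.1242] box [-0.03476875 -0.14059148]
(307, 128) [ 0.6125 -0.0852] box [-0.08010287 -0.0998968 ]
plate box [-0.05527978 -0.11709103] world [ 0.63322159 -0.10164332]
```

Emit:
step_arm:
  targets: "-1 0 0 0 0 0 0;-1 0.05 -0.1 0 0 0 0;-1 0.1 -0.17 0 0 0 0;-1 0.13 -0.19 0 0 0 0;-1 0.13 -0.19 0 0 0 0;-1 0.13 -0.19 0 0 0 0;-1 0.13 -0.19 0 0 0 0;-1 0.13 -0.19 0 0 0 0"

```text
clock: 0.82
eef_pos: [0.5643, -0.0942, 0.2313]
tool_rot: [0.707, 0.707, -0.0, -0.0]
ft_force: [0.2, 0.5, 0.3]
grip_width: -0.0002
grasp_force: 0.0
```

```bash
python3 - <<'E'
from h import *
import cv2
im=bot.camera('wrist')[:,:,::-1]; cv2.imwrite('pics/w1.png',cv2.convertScaleAbs(im,alpha=1.5))
E
```

```text
(no output)
```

View pics/w1.png

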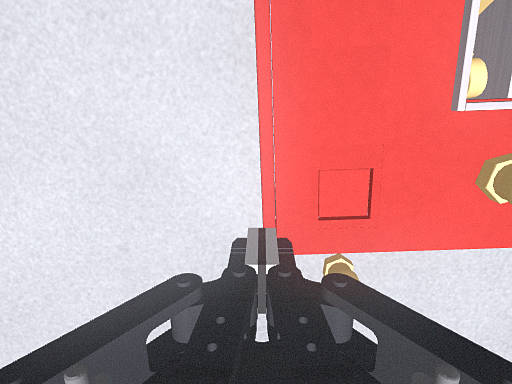

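The wrist view shows the plate clearly: a square with corners at (319,169), (371,169), (371,219) and (319,219), centred near (345,194). The box's right edge is at row 250.

```bash
python3 - <<'E'
from h import *
w=bot.camera_info('wrist')
for p in[(319,169),(371,169),(371,219),(319,219),(345,194),(277,250),(272,0)]: print(p,ray(w,*p,.115))
print(bot.get_obs()['eef_pos'])
E
```

```text
(319, 169) [ 0.6134 -0.0845  0.115 ]
(371, 169) [ 0.6573 -0.0844  0.115 ]
(371, 219) [ 0.6619 -0.13    0.115 ]
(319, 219) [ 0.6159 -0.1301  0.115 ]
(345, 194) [ 0.6371 -0.1067  0.115 ]
(277, 250) [ 0.5791 -0.1607  0.115 ]
(272, 0) [0.5723 0.042  0.115 ]
[ 0.56433266 -0.09402815  0.23151543]
```

Emit:
step_arm:
  targets: "-1 0.07 -0.01 -0.06 0 0 0;-1 0.144 -0.022 -0.13 0 0 0;-1 0.144 -0.022 -0.18 0 0 0;-1 0.144 -0.022 -0.21 0 0 0;-1 0.144 -0.022 -0.21 0 0 0;-1 0.144 -0.022 -0.21 0 0 0;-1 0.144 -0.022 -0.21 0 0 0"

```text
clock: 1.45
eef_pos: [0.6376, -0.1055, 0.1285]
tool_rot: [0.707, 0.707, 0.001, 0.001]
ft_force: [-0.3, 0.6, 0.5]
grip_width: -0.0002
grasp_force: 0.0
```

Emit:
step_arm:
  targets: "-1 0 0 -0.008 0 0 0;-1 0 0 -0.016 0 0 0;-1 0 0 -0.022 0 0 0;-1 0 0 -0.025 0 0 0;-1 0 0 -0.028 0 0 0;-1 0 0 -0.031 0 0 0;-1 0 0 -0.031 0 0 0;-1 0 0 -0.031 0 0 0;-1 0 0 -0.031 0 0 0"

```text
clock: 2.2
eef_pos: [0.637, -0.1061, 0.1109]
tool_rot: [0.707, 0.707, -0.0, 0.0]
ft_force: [-0.7, -0.4, 2.0]
grip_width: 0.0
grasp_force: 0.7
```

The tip is below the 0.115 top and reads 2 N, so it's on the plate. I'll press it in.

Emit:
step_arm:
  targets: "-1 0 0 -0.002 0 0 0;-1 0 0 -0.004 0 0 0;-1 0 0 -0.006 0 0 0;-1 0 0 -0.008 0 0 0;-1 0 0 -0.01 0 0 0;-1 0 0 -0.0115 0 0 0;-1 0 0 -0.0125 0 0 0;-1 0 0 -0.0125 0 0 0;-1 0 0 -0.0125 0 0 0;-1 0 0 -0.0125 0 0 0"

```text
clock: 3.03
eef_pos: [0.637, -0.1061, 0.1051]
tool_rot: [0.707, 0.707, 0.0, 0.0]
ft_force: [-2.6, 0.6, 6.2]
grip_width: -0.0002
grasp_force: 2.7
```

Emit:
step_arm:
  targets: "-1 0 0 -0.001 0 0 0;-1 0 0 -0.0015 0 0 0;-1 0 0 -0.0015 0 0 0;-1 0 0 -0.0015 0 0 0;-1 0 0 -0.0015 0 0 0;-1 0 0 -0.0015 0 0 0;-1 0 0 -0.0015 0 0 0;-1 0 0 -0.0015 0 0 0"

```text
clock: 3.7
eef_pos: [0.6371, -0.106, 0.105]
tool_rot: [0.707, 0.707, 0.0, 0.0]
ft_force: [-2.6, 1.3, 8.1]
grip_width: 0.0003
grasp_force: 4.2
```

Emit:
step_arm:
  targets: "-1 0 0 0.02 0 0 0;-1 0 0 0.06 0 0 0;-1 0 0 0.14 0 0 0;-1 -0.06 0.04 0.22 0 0 0;-1 -0.12 0.1 0.26 0 0 0;-1 -0.18 0.17 0.26 0 0 0;-1 -0.22 0.24 0.26 0 0 0;-1 -0.22 0.25 0.26 0 0 0;-1 -0.22 0.25 0.26 0 0 0;-1 -0.22 0.25 0.26 0 0 0"

```text
clock: 4.53
eef_pos: [0.5269, 0.02, 0.2344]
tool_rot: [0.706, 0.708, 0.0, 0.001]
ft_force: [-0.6, 0.2, 0.1]
grip_width: 0.0003
grasp_force: 0.0
```

```bash
python3 - <<'E'
from h import *
import cv2
im=bot.camera('wrist')[:,:,::-1]; cv2.imwrite('pics/w2.png',cv2.convertScaleAbs(im,alpha=1.5))
E
```

```text
(no output)
```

View pics/w2.png

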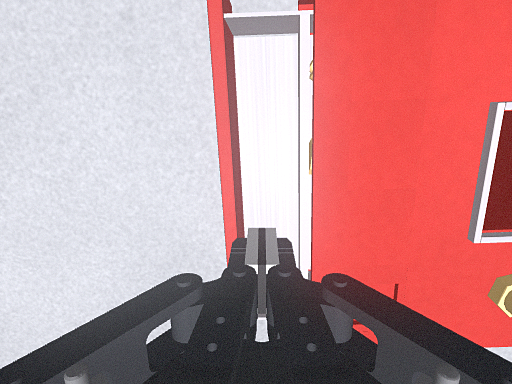

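The drawer is ajar. The front panel's top runs from columns 208–222 at the top of the picture to about 228–240 at row 230, and the box's front edge is near column 313.

```bash
python3 - <<'E'
from h import *
w=bot.camera_info('wrist')
for p in[(210,15),(222,15),(222,200),(232,200),(300,15),(300,200),(313,200),(313,100)]: print(p,ray(w,*p,.105),ray(w,*p,.115)[:2])
E
```

```text
(210, 15) [0.4881 0.1478 0.105 ] [0.4895 0.1458]
(222, 15) [0.4973 0.1478 0.105 ] [0.4984 0.1458]
(222, 200) [ 0.492  -0.0036  0.105 ] [ 4.934e-01 -1.000e-04]
(232, 200) [ 0.5012 -0.0036  0.105 ] [ 5.021e-01 -1.000e-04]
(300, 15) [0.5576 0.1479 0.105 ] [0.5565 0.1459]
(300, 200) [ 0.5632 -0.0035  0.105 ] [ 0.5619 -0.    ]
(313, 200) [ 0.575  -0.0035  0.105 ] [0.5733 0.    ]
(313, 100) [0.5707 0.0845 0.105 ] [0.5691 0.0848]
```

Emit:
step_arm:
  targets: "-1 0.01 0 -0.07 0 0 0;-1 0.01 0 -0.14 0 0 0;-1 0.01 0 -0.2 0 0 0;-1 0.01 0 -0.24 0 0 0;-1 0.01 0 -0.27 0 0 0;-1 0.01 0 -0.3 0 0 0;-1 0.01 0 -0.305 0 0 0;-1 0.01 0 -0.305 0 0 0;-1 0.01 0 -0.305 0 0 0"

```text
clock: 5.33
eef_pos: [0.5328, 0.0183, 0.0815]
tool_rot: [0.708, 0.707, 0.0, 0.0]
ft_force: [0.6, 0.4, -0.1]
grip_width: 0.0002
grasp_force: 0.0
```

Emit:
step_arm:
  targets: "-1 -0.012 0 0 0 0 0;-1 -0.024 -0.001 0 0 0 0;-1 -0.036 -0.001 0 0 0 0;-1 -0.048 -0.002 0 0 0 0;-1 -0.06 -0.002 0 0 0 0;-1 -0.07 -0.003 0 0 0 0;-1 -0.08 -0.003 0 0 0 0;-1 -0.09 -0.004 0 0 0 0;-1 -0.098 -0.004 0 0 0 0;-1 -0.098 -0.004 0 0 0 0"

```text
clock: 6.17
eef_pos: [0.4814, 0.017, 0.0811]
tool_rot: [0.707, 0.707, -0.001, -0.001]
ft_force: [0.3, -0.1, 0.7]
grip_width: 0.0003
grasp_force: 0.0
```

Emit:
step_arm:
  targets: "-1 -0.004 0 0 0 0 0;-1 -0.008 0 0 0 0 0;-1 -0.012 0 0 0 0 0;-1 -0.016 -0.001 0 0 0 0;-1 -0.018 -0.001 0 0 0 0;-1 -0.018 -0.001 0 0 0 0"

```text
clock: 6.67
eef_pos: [0.4735, 0.0166, 0.0811]
tool_rot: [0.707, 0.707, -0.0, -0.0]
ft_force: [0.4, -0.8, -0.2]
grip_width: -0.0002
grasp_force: 0.3
```

Emit:
step_arm:
  targets: "-1 -0.005 0 0 0 0 0;-1 -0.01 0 0 0 0 0;-1 -0.014 -0.001 0 0 0 0;-1 -0.014 -0.001 0 0 0 0"

```text
clock: 7.0
eef_pos: [0.4701, 0.0163, 0.082]
tool_rot: [0.707, 0.707, 0.003, 0.002]
ft_force: [7.7, 0.8, -5.9]
grip_width: -0.0004
grasp_force: 4.0
```

```bash
python3 - <<'E'
from h import *
import cv2
im=bot.camera('scene')[:,:,::-1]
s=cv2.resize(bot.camera('side')[120:260,210:360,::-1],(400,373),interpolation=cv2.INTER_CUBIC)
c=cv2.resize(im[120:310,145:335],(400,400),interpolation=cv2.INTER_CUBIC)[:373]
cv2.imwrite('pics/c3.png',cv2.convertScaleAbs(np.hstack([c,s]),alpha=1.6))
E
```

```text
(no output)
```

View pics/c3.png

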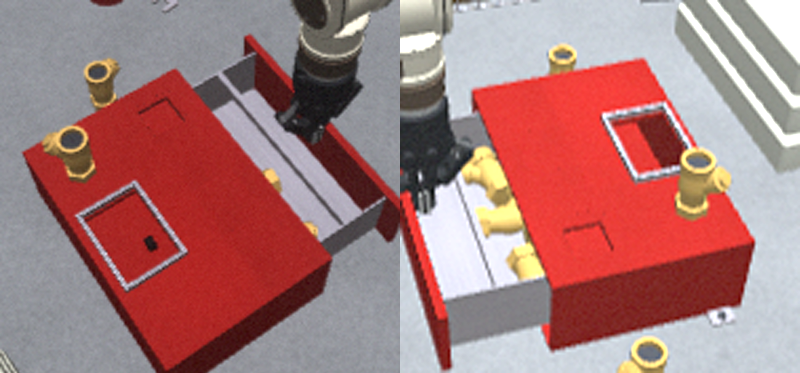

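The drawer is fully out. The force rose to 7.7 N at the stop, and the valves are still standing. I'll unhook, lift and retreat.

Emit:
step_arm:
  targets: "-1 0.01 0 0 0 0 0;-1 0.02 0 0 0 0 0;-1 0.03 0 0 0 0 0;-1 0.034 0 0 0 0 0;-1 0.034 0 0.04 0 0 0;-1 0.034 0 0.1 0 0 0;-1 0.034 0 0.17 0 0 0;-1 0.034 0 0.24 0 0 0;-1 0.034 0 0.32 0 0 0;-1 0.034 0 0.36 0 0 0"

```text
clock: 7.93
eef_pos: [0.4852, 0.016, 0.266]
tool_rot: [0.707, 0.707, 0.002, 0.002]
ft_force: [1.6, -0.2, -1.2]
grip_width: -0.0002
grasp_force: 0.0
```

Emit:
step_arm:
  targets: "-1 -0.04 0 0.02 0 0 0;-1 -0.1 0 0.02 0 0 0;-1 -0.14 0 0.02 0 0 0;-1 -0.14 0 0.02 0 0 0;-1 -0.14 0 0.02 0 0 0;-1 -0.14 0 0.02 0 0 0"

```text
clock: 8.43
eef_pos: [0.4145, 0.016, 0.2714]
tool_rot: [0.707, 0.707, 0.0, 0.0]
ft_force: [0.4, -0.1, -0.8]
grip_width: -0.0
grasp_force: 0.0
```

```bash
python3 - <<'E'
from h import *
import cv2
cv2.imwrite('pics/s4.png',bot.camera('scene')[:,:,::-1])
E
```

```text
(no output)
```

View pics/s4.png

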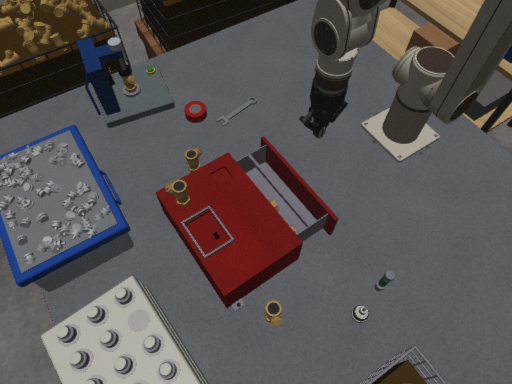

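The drawer is fully open, with its front running from (265,140) to (333,225). The loose things are where they were, and the arm is clear.

```bash
python3 -c "
from workcell import bot
print(bot.job_done())"
```

```text
the job is handed in; nothing more can be done
None
```

The job is handed in: I located the catch plate by camera rather than by feeling across the top, pressed it fully in, drew the drawer out to its stop, and left it open with the arm clear and nothing else visibly moved.

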